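# Press a soldering tile flush with a packing piece

## Robot

A 6-joint arm with a two-finger parallel gripper is mounted at the origin on the work surface. World frame = base frame: x ahead of the robot, y to its left, z up, the work surface at z = 0. Lengths are in m, angles in rad, forces in N, time in s.
With the tool pointing down it reaches from about 0.375 to 0.975 m from the base axis. Payload 3.8 kg.
Tool frame: the origin (TCP) lies on the centre line of the jaws, within the pads' length; the fingertips stand 25 mm ahead of it and the grasp point (between the pads) lies 6 mm ahead of it; y points along the fingers, z is the direction in which the jaws open and shut, and the axes are right-handed (so a half turn about y gives the same grasp; the last joint's range is limited). The gripper opens to 85 mm and grips with 20 to 120 N. Pads are 22 mm wide; open, the fingers measure 114 mm over their backs; the gripper's body (76 mm by 85 mm) begins 54 mm behind the grasp point. The pads swing forward as they close: fully open they stand 13 mm farther back than shut.
Start: joints at [1.233, 0.264, 1.604, -0, 1.274, -0.037], TCP at [0.2, 0.645, 0.256] pointing down, gripper open.
Joint ranges: [-2.63, 2.63], [-0.94, 2.18], [0.31, 2.57], [-1.31, 4.45], [0, 2.66], [-2.55, 2.55]. Speed limits (rad/s): [2.57, 2.57, 3.14, 3.14, 3.14, 3.14].

## Interface

Orientations are given as a rotation vector (axis times angle).
In Python, from workcell import bot gives the robot as it stands.
- The arm moves only by the shell command python3 -m jog 'ROWS' [FORCE]. ROWS is JSON, a list of rows, each a list of 5 numbers: the shift along the world's x, y, z in mm, then the turn about the world's z in degrees, then the finger opening in mm, from 0 to 85.4. A call has exactly 10 rows; each row is the pose to reach, as a shift and turn from the pose commanded when the call began; what a row does not reach only later rows make up. A row lasts 1/8 s, in which the tool goes at most 62.5 mm and 10.7 degrees, less where a joint would pass 70% of its speed; a pose out of reach is approached as far as the arm can. A call with a gripper value outside its range is refused whole. The fingers move at their own pace and stop on an object; FORCE is the grip in N (left out, the last holds). Time passes only in rows, so rows that repeat a pose let the fingers close, or fill a call up. It gives the time, the measured TCP pose, the force and the opening at its end, in the units of the state.
- bot.read_state(): the state, without advancing time (a new reading comes with each control period).
- bot.read_camera(name): name is "side" or "top" or "wrist"; returns a dict with "pixels" (420x560x3 uint8, red, green, blue), "fx", "fy", "cx", "cy" (pixels), "R" (3x3) and "t" (3): a world point X has camera coordinates R X + t. Camera axes: x right, y down, z forward; pixel columns grow to the right and rows downward; lengths in m; the calibration is good to about 2 mm. A picture is of the moment at which its call begins. There is no depth.
- bot.finish_job(): hands the job in, once; it reports no verdict.
The state is a dict: "time": time; "q": joint angles; "joint_vel": joint speeds; "joint_torque": joint torques, N m; "tool_pos": TCP position; "tcp_rot": TCP orientation; "wrist_force": force on the tool from outside, world axes, zero at the start; "torque": the same for the moment, N m; "width": opening from 0.0 (shut) to 1.0 (fully open).
Only numpy, scipy, OpenCV 4.12 (cv2) and the standard library are available. Lean on these libraries where they do the work, as an engineer would, in place of code of your own. Each camera call takes 0.05 s, during which the arm holds its last target.

## Task

The white soldering tile lies a little loose in the steel jig. Take the packing piece out of its wooden stand by its wooden grip, slip it upright down to the plate in the gap between the tile and the row of steel blocks, at the one place where the gap is wide enough for it, and with it push the tile firmly up against the fence until it is flush along its whole length, without the gripper touching the tile. Finish while holding: keep the packing piece gripped and the tile pressed flush with it, let nothing go, and leave the bowl, cup and mallet alone.

Things in the scene. Friction and masses are not known exactly. Their poses are not given: they have to be found in the camera images.
- jig: Fixed dark steel jig: plate 140 x 210 mm, 8 mm thick, with a 200 mm long fence (along y) 20 mm above the plate on its far (+x) side. Origin on the bench under the plate, axes level; the fence's inner face is the plane x = +45 mm. 6 mm lugs at y = +-94 mm, 14 mm high, stop the tile endways. The three steel blocks stand in a row on its near (-x) side.
- tile: Loose white ceramic soldering tile, 40 (x) x 170 (y) x 22 mm high, about 0.2 kg, on the jig's plate (top 30 mm above the bench); origin at the centre of its underside. It starts about 4 to 8 mm short of the fence, slightly crooked; its +x face goes flush on the fence, and its -x face is then at x = +5 mm in the jig's frame. A push of 12 N squares it up.
- tile_left (a point): Point on the tile's +x (fence) face, 80 mm to +y of its middle, 11 mm above its underside; at x = 45 mm in the jig's frame when flush.
- tile_right (a point): Point on the tile's +x (fence) face, 80 mm to -y of its middle, 11 mm above its underside; at x = 45 mm in the jig's frame when flush.
- block_short: Fixed steel block on the plate, 30 mm deep (x), 40 long (y), 22 high: the least deep of three in a row at 42 mm pitch along the jig's y, in any order. Origin at the bottom middle of its rear (-x) face, on the plate, at x = -55 mm in the jig's frame; axes as the jig's. The gap from its front face to the tile is 21 to 27 mm at the start, 30 mm when the tile is flush.
- block_long: The same but 48 mm deep: the gap before it is too narrow for the packing piece (12 mm when the tile is flush, less before).
- block_longer: The same but 52 mm deep: the gap before it is too narrow (8 mm when the tile is flush, less before).
- stand: Fixed dark wooden stand, 62 (x) x 70 (y) mm, base 8 mm thick, with two 16 mm thick walls to 24 mm above the bench and a 22 mm wide slot along its y between them, in which the packing piece stands.
- spacer: Loose upright packing piece, 0.11 kg, a slab 16 (x) x 28 (y) x 88 mm tall; origin at the centre of its underside. Lower 44 mm aluminium (lowest 3 mm only 13 x 25 mm); above it the wooden grip, 16 x 28 mm. It starts in the stand, underside 8 mm above the bench. Pinch it across the 16 mm; fingertips 38 mm or more above its underside clear tile and blocks.
- bowl: Loose steel bowl, 110 mm across, 42 mm high, a bystander; origin under its centre.
- cup: Loose white plastic cup, 68 mm across, 75 mm high, a bystander; origin under its centre.
- mallet: Loose wooden mallet lying down, 220 mm long, a bystander; origin on the bench below the middle of its handle, head to its +x.
There are look-alikes about, which are no part of the job. Leave any black or blue look-alike of the spacer alone.

How it is judged:
On the way, in this order (a step that is already met when the one before it is completed fails the run):
1. the packing piece is lifted out of its stand in the gripper (height (world z) of spacer above 0.035 m and contact force between the fingers and spacer above 1 N), for 0.1 s.
2. it is down in the wide part of the gap, upright, still gripped (y of spacer in the frame of block_short between -0.01 and 0.01 m and x of spacer in the frame of block_short above 0.03 m and z of spacer in the frame of block_short below 0.008 m and angle between spacer's own z axis and vertical below 0.2 rad and contact force between the fingers and spacer above 1 N), for 0.1 s.
At the end, for the whole second after the job is handed in: Packing piece gripped before the shortest block (10 mm of its middle, underside within 8 mm of the plate, leaning or turned under 0.2 rad), pressing the tile with over 2 N; tile flat, at rest, both ends within 2 mm of the fence, gripper not touching it (y of spacer in the frame of block_short between -0.01 and 0.01 m and x of spacer in the frame of block_short above 0.03 m and z of spacer in the frame of block_short below 0.008 m and angle between spacer's own z axis and vertical below 0.2 rad and x of each of tile_left, tile_right in the frame of jig above 0.043 m and z of tile in the frame of jig between 0.005 and 0.011 m and angle between tile's own z axis and vertical below 0.05 rad and angle between the x axis of spacer and the x axis of jig, either way round below 0.2 rad and contact force between spacer and tile above 2 N and contact force between the fingers and spacer above 2 N and contact force between each of the arm, the fingers and tile below 0.3 N and linear speed of each of tile, spacer below 0.01 m/s); the arm keeps its last pose, push and grip.
It fails at once if the gripper pushes the tile itself (contact force between any of the fingers, the arm and tile above 2 N).
It fails at once if the bowl is moved (distance of bowl from where it was at the start of the episode above 0.02 m).
It fails at once if the cup is moved (distance of cup from where it was at the start of the episode above 0.02 m).
It fails at once if the mallet is moved (distance of mallet from where it was at the start of the episode above 0.02 m).
It also fails if it takes over 48 s, if anything falls off the work surface, if the arm or the gripper's body presses on something with over 40 N, if the wrist force passes 120 N, or if a joint passes its speed limit or range.

## Working session

There is one attempt and no reset: what is moved stays moved. The work goes in short steps, Python scripts to look and compute and a shell command to move; the robot and the scene stay as the last step left them, time stands still between calls to the robot, and variables do not carry over. Pictures are saved under pics/ and viewed, and the job is handed in when it is done.

```bash
mkdir -p pics; ls
python3 - <<'E'
from workcell import bot
import cv2,json,numpy as np
s=bot.read_state(); print({k:np.round(v,3).tolist() for k,v in s.items()})
for n in ["top","side","wrist"]:
    c=bot.read_camera(n); cv2.imwrite(f"pics/{n}0.png",c["pixels"][:,:,::-1])
    print(n,c["fx"],c["cx"],c["cy"],np.round(c["R"],3).tolist(),np.round(c["t"],3).tolist())
E
```

```text
pics
{'time': 0.0, 'q': [1.233, 0.265, 1.605, 0.0, 1.274, -0.037], 'joint_vel': [0.0, 0.0, -0.001, 0.001, 0.001, -0.001], 'joint_torque': [0.001, -51.514, -36.73, 0.0, 0.014, 0.0], 'tool_pos': [0.2, 0.644, 0.255], 'tcp_rot': [-1.56, 0.236, -0.236], 'wrist_force': [-0.004, 0.58, 0.317], 'torque': [-0.046, -0.027, -0.055], 'width': 1.003}
top 404.24300606620665 277.3838899941808 211.3926455982485 [[0.021, -1.0, 0.003], [-0.994, -0.021, -0.109], [0.109, -0.001, -0.994]] [-0.009, 0.567, 0.987]
side 420.7494398658472 277.6943467504695 216.34222026644147 [[0.95, -0.313, 0.001], [-0.166, -0.505, -0.847], [0.266, 0.804, -0.532]] [-0.548, 0.143, 0.886]
wrist 322.85250826352956 279.620393671378 209.5710489439968 [[0.296, 0.955, -0.002], [0.911, -0.282, 0.301], [0.287, -0.091, -0.954]] [-0.673, -0.039, 0.38]
```

View pics/top0.png

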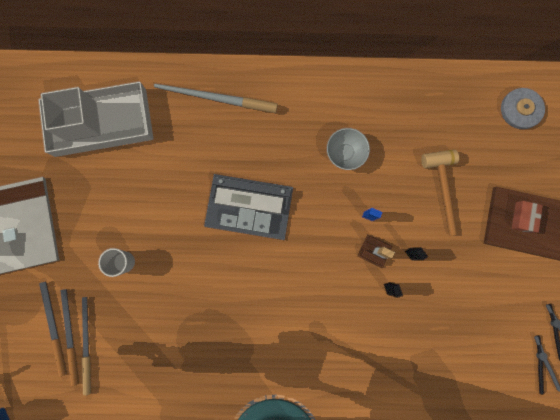

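View pics/side0.png

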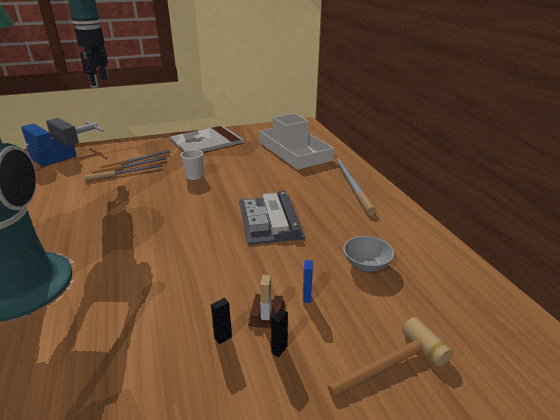

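View pics/wrist0.png

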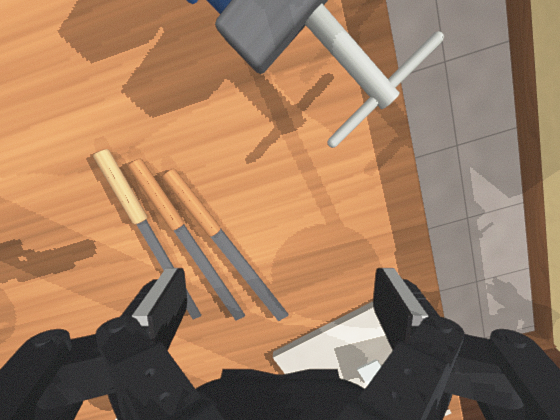

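The picture shows these things that could be taken for the packing piece:

| Candidate | Top pixel | Side pixel |
|---|---|---|
| Wood and aluminium piece in the dark stand | (383,253) | (266,297) |
| Blue look-alike | (372,214) | (308,282) |
| Black look-alike | (417,254) | (280,332) |
| Black look-alike | (393,290) | (222,321) |

I choose the first, by its wooden grip and its stand. Next I check it in close crops.

Run:
```python
import cv2,numpy as np
t=cv2.imread("pics/top0.png"); s=cv2.imread("pics/side0.png")
a=cv2.resize(t[195:310,340:440],None,fx=4,fy=4,interpolation=cv2.INTER_CUBIC)
b=cv2.resize(s[250:365,200:300],None,fx=4,fy=4,interpolation=cv2.INTER_CUBIC)
cv2.imwrite("pics/c1.png",np.hstack([a,b]))
a=cv2.resize(t[165:250,195:305],None,fx=7,fy=7,interpolation=cv2.INTER_CUBIC)
cv2.imwrite("pics/c2.png",a)
```

```text
(no output)
```

View pics/c1.png

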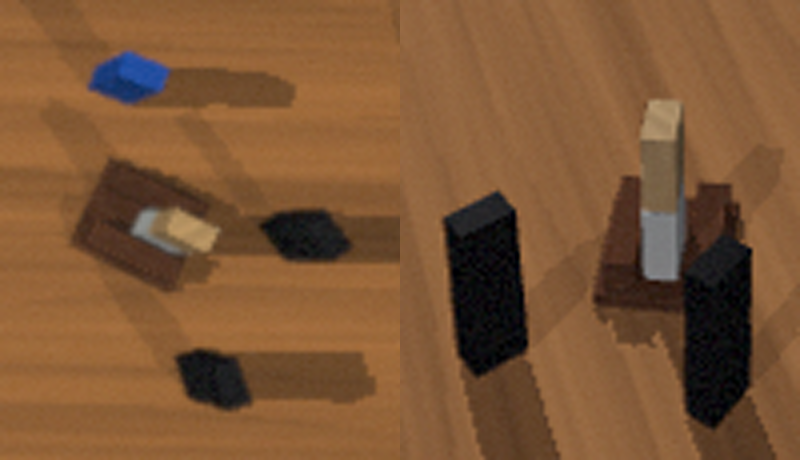

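View pics/c2.png

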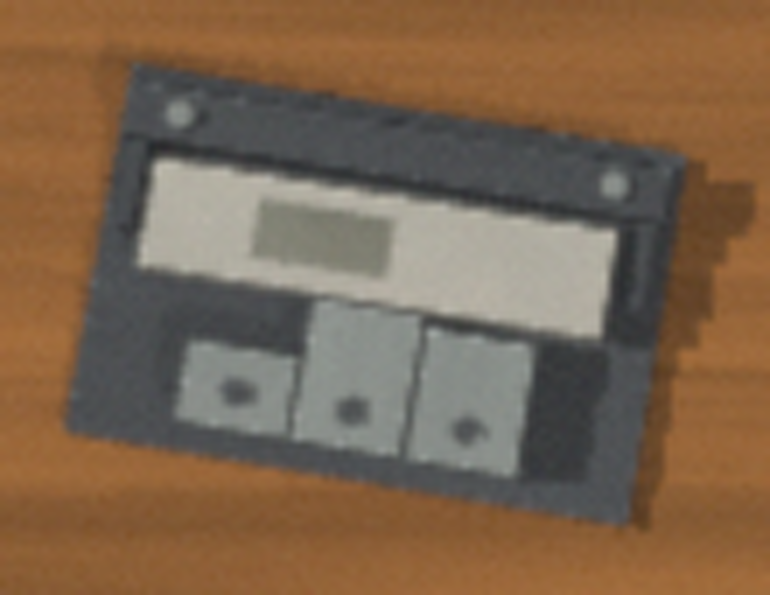

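```bash
cat > h.py <<'E'
import numpy as np, cv2
from workcell import bot
def ray(c,uv,z):
    uv=np.atleast_2d(np.array(uv,float)); R=np.array(c["R"]);t=np.array(c["t"])
    d=np.c_[(uv[:,0]-c["cx"])/c["fx"],(uv[:,1]-c["cy"])/c["fy"],np.ones(len(uv))]@R
    o=-R.T@t
    s=(z-o[2])/d[:,2]
    return o+s[:,None]*d
def proj(c,X):
    p=np.atleast_2d(X)@np.array(c["R"]).T+np.array(c["t"])
    return np.c_[c["fx"]*p[:,0]/p[:,2]+c["cx"],c["fy"]*p[:,1]/p[:,2]+c["cy"]]
def snap(name,fn):
    c=bot.read_camera(name); cv2.imwrite(f"pics/{fn}.png",c["pixels"][:,:,::-1]); return c
E
python3 - <<'E'
from h import *
c=bot.read_camera("top")
o=lambda p,x0,y0,f:(np.array(p)+.5)/f-.5+[x0,y0]
P=o([(135,65),(685,157),(632,522),(68,432)],195,165,7)
X=ray(c,P,0.008); print("plate",np.round(X,4).tolist(),[round(float(np.linalg.norm(X[i]-X[i-1])),4) for i in range(4)])
P=o([(183,345),(300,352),(290,438),(176,418)],195,165,7)
X=ray(c,P,0.030); print("short",np.round(X,4).tolist())
P=o([(150,158),(618,230),(604,340),(136,266)],195,165,7)
X=ray(c,P,0.030); print("tile",np.round(X,4).tolist(),[round(float(np.linalg.norm(X[i]-X[i-1])),4) for i in range(4)])
P=o([(115,160),(72,243),(170,290)],340,195,4)
X=ray(c,P,0.024); print("stand",np.round(X,4).tolist(),[round(float(np.linalg.norm(X[i]-X[i-1])),4) for i in range(3)])
P=o([(170,208),(218,225),(208,250),(160,238)],340,195,4)
X=ray(c,P,0.096); print("grip",np.round(X,4).tolist(),X.mean(0))
for n,p in dict(blue=(150,62),blackR=(320,225),blackL=(212,375)).items(): print(n,ray(c,o([p],340,195,4),.05))
w=np.array(bot.read_camera("wrist")["R"]),np.array(bot.read_camera("wrist")["t"]); print("wristcam",-w[0].T@w[1])
for n,u in dict(bowl=(348,150),cup=(115,262),malh=(440,160),malt=(452,233)).items(): print(n,ray(c,[u],.03))
E
```

```text
plate [[0.6646, 0.171, 0.008], [0.6344, -0.034, 0.008], [0.499, -0.017, 0.008], [0.5275, 0.1903, 0.008]] [0.1385, 0.2072, 0.1365, 0.2092]
short [[0.5582, 0.1462, 0.03], [0.5566, 0.1041, 0.03], [0.5255, 0.1067, 0.03], [0.5318, 0.1478, 0.03]]
tile [[0.6261, 0.1607, 0.03], [0.6034, -0.0095, 0.03], [0.5633, -0.0052, 0.03], [0.5865, 0.1642, 0.03]] [0.0397, 0.1716, 0.0403, 0.171]
stand [[0.5142, -0.2271, 0.024], [0.4616, -0.1999, 0.024], [0.4337, -0.2612, 0.024]] [0.0875, 0.0592, 0.0673]
grip [[0.4827, -0.2428, 0.096], [0.4734, -0.2708, 0.096], [0.4588, -0.2648, 0.096], [0.4652, -0.2369, 0.096]] [ 0.4700437  -0.25380278  0.096     ]
blue [[ 0.57381633 -0.24305828  0.05      ]]
blackR [[ 0.47562283 -0.34659167  0.05      ]]
blackL [[ 0.38371906 -0.27954883  0.05      ]]
wristcam [0.12618724 0.66633943 0.37302042]
bowl [[ 0.72989867 -0.17414988  0.03      ]]
cup [[0.43233937 0.40434756 0.03      ]]
malh [[ 0.70889201 -0.40986295  0.03      ]]
malt [[ 0.52244099 -0.435762    0.03      ]]
```

Run:
```python
from h import *
from scipy.spatial.transform import Rotation as Ro
s=bot.read_state(); print(np.round(Ro.from_rotvec(s["tcp_rot"]).as_matrix(),3)); R=Ro.from_rotvec(s["tcp_rot"]).as_matrix()
print("jaw yaw",np.degrees(np.arctan2(R[1,2],R[0,2])), s["q"])
```

```text
[[ 0.955 -0.     0.296]
 [-0.296 -0.001  0.955]
 [-0.    -1.    -0.001]]
jaw yaw 72.76417495378743 [ 1.23307704e+00  2.64251298e-01  1.60445204e+00 -8.97418775e-06
  1.27370398e+00 -3.68947504e-02]
```

```bash
python3 -m jog '[[30,-50,4,-8,85],[65,-106,4,-16,85],[98,-159,4,-25,85],[130,-212,4,-33,85],[165,-265,4,-41,85],[198,-318,4,-50,85],[230,-370,4,-58,85],[265,-424,4,-66,85],[298,-477,4,-75,85],[330,-530,4,-82,85]]' 30
python3 - <<'E'
from h import *
c=snap("wrist","w1")
E
```

```text
time: 1.55
tool_pos: [0.529, 0.1159, 0.2606]
tcp_rot: [-1.125, 1.33, -1.33]
wrist_force: [1.2, 0.4, 0.0]
width: 0.998
```

View pics/w1.png

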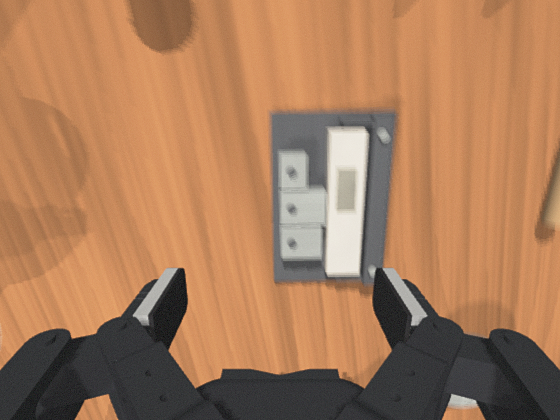

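Run:
```python
import cv2
w=cv2.imread("pics/w1.png")
cv2.imwrite("pics/w1c.png",cv2.resize(w[105:290,262:402],None,fx=3.2,fy=3.2,interpolation=cv2.INTER_CUBIC))
```

```text
(no output)
```

View pics/w1c.png

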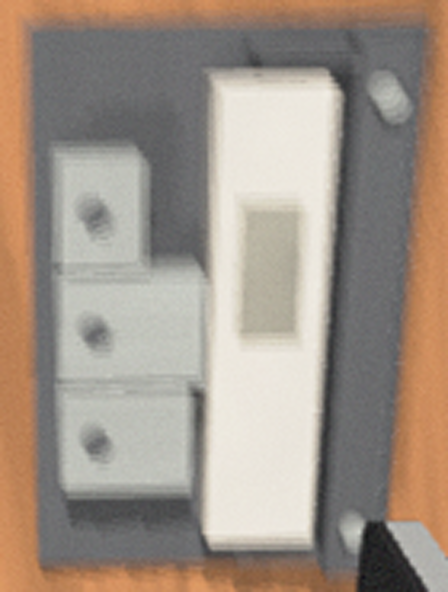

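Run:
```python
from h import *
c=bot.read_camera("wrist"); print(np.round(-np.array(c["R"]).T@c["t"],4))
o=lambda p:(np.array(p)+.5)/3.2-.5+[262,105]
def show(n,p,z):
    X=ray(c,o(p),z)[:,:2]; print(n,np.round(X,4).tolist(),[round(float(np.linalg.norm(X[i]-X[i-1])),4) for i in range(len(X))]); return X
P=show("plate nearL,farL,farR",[(40,567),(33,30),(428,28)],.008)
print("yaw",np.degrees(np.arctan2(*-(P[1]-P[0])*[1,-1])))
B=show("short rl,rr,fr,fl",[(52,152),(57,268),(143,262),(138,148)],.030)
M=show("mid",[(57,275),(60,382),(202,380),(200,264)],.030)
L=show("low",[(60,394),(65,490),(192,490),(192,390)],.030)
T=show("tile",[(203,545),(207,78),(330,82),(312,545)],.030)
y=B[1]-B[0]; print(np.degrees(np.arctan2(-y[0],y[1]))%180)
```

```text
[0.5449 0.1847 0.378 ]
plate nearL,farL,farR [[0.5026, -0.0282], [0.5372, 0.1776], [0.6711, 0.1549]] [0.2488, 0.2086, 0.1358]
yaw -9.528294054415609
short rl,rr,fr,fl [[0.5369, 0.1384], [0.5317, 0.0988], [0.5613, 0.0957], [0.5654, 0.1348]] [0.0288, 0.04, 0.0298, 0.0392]
mid [[0.5312, 0.0963], [0.5255, 0.0572], [0.5758, 0.0491], [0.5807, 0.0916]] [0.0497, 0.0396, 0.051, 0.0428]
low [[0.5247, 0.0526], [0.52, 0.0147], [0.5665, 0.0065], [0.5718, 0.0459]] [0.0475, 0.0382, 0.0472, 0.0397]
tile [[0.5676, -0.017], [0.5911, 0.1534], [0.6307, 0.1451], [0.6082, -0.0242]] [0.0413, 0.172, 0.0405, 0.1709]
172.49903224114058
```

Run:
```python
from h import *
print(bot.read_state()["tool_pos"],bot.read_state()["joint_vel"])
c=snap("wrist","w2"); print(np.round(-np.array(c["R"]).T@c["t"],4))
np.savez("w2.npz",**{k:np.array(v) for k,v in c.items()})
c=snap("top","t2");np.savez("t2.npz",**{k:np.array(v) for k,v in c.items()})
w=cv2.imread("pics/w2.png")
cv2.imwrite("pics/w2c.png",cv2.resize(w[105:290,262:402],None,fx=3.2,fy=3.2,interpolation=cv2.INTER_CUBIC))
```

```text
[0.53070133 0.11268421 0.26048979] [ 0.07857474 -0.01586795  0.02655616  0.06788174  0.02487601 -0.00732906]
[0.543  0.1876 0.378 ]
```

View pics/w2c.png

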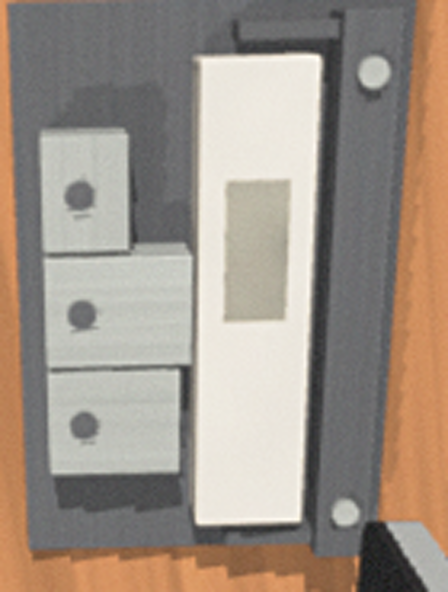

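Run:
```python
from h import *
c=dict(np.load("w2.npz"))
o=lambda p:(np.array(p)+.5)/3.2-.5+[262,105]
def show(n,p,z):
    X=ray(c,o(p),z)[:,:2]; print(n,np.round(X,4).tolist(),[round(float(np.linalg.norm(X[i]-X[i-1])),4) for i in range(len(X))]); return X
P=show("plate",[(31,550),(8,2),(414,0)],.008)
F=show("fence inner edge",[(314,552),(344,10)],.028)
B=show("short rl,rr,fr,fl",[(40,131),(45,252),(131,248),(127,128)],.030)
M=show("mid",[(44,254),(48,367),(191,364),(191,243)],.030)
L=show("low",[(48,370),(52,473),(180,471),(181,368)],.030)
T=show("tile",[(195,524),(195,55),(322,55),(304,522)],.030)
yaw=lambda v:round(float(np.degrees(np.arctan2(-v[0],v[1]))),2)
print("yaws plate,fence,blockrear,tileL,tileR",yaw(P[1]-P[0]),yaw(F[1]-F[0]),yaw(B[0]-L[1]),yaw(T[1]-T[0]),yaw(T[2]-T[3]))
# stand from top
c=dict(np.load("t2.npz"))
t=c["pixels"][:,:,::-1]
cv2.imwrite("pics/t2c.png",cv2.resize(t[225:280,345:405],None,fx=10,fy=10,interpolation=cv2.INTER_CUBIC))
cv2.imwrite("pics/t2j.png",cv2.resize(t[165:250,195:305],None,fx=7,fy=7,interpolation=cv2.INTER_CUBIC))
```

```text
plate [[0.4985, -0.0156], [0.5277, 0.1922], [0.6642, 0.1695]] [0.2485, 0.2098, 0.1384]
fence inner edge [[0.607, -0.0238], [0.6351, 0.1712]] [0.197, 0.197]
short rl,rr,fr,fl [[0.5316, 0.15], [0.5262, 0.1092], [0.5556, 0.1055], [0.5603, 0.1461]] [0.0289, 0.0412, 0.0296, 0.0408]
mid [[0.5257, 0.1085], [0.52, 0.0676], [0.5705, 0.0601], [0.5762, 0.1038]] [0.0507, 0.0413, 0.051, 0.0441]
low [[0.5198, 0.0665], [0.5144, 0.0266], [0.5611, 0.0194], [0.5668, 0.0592]] [0.0475, 0.0403, 0.0472, 0.0403]
tile [[0.5637, -0.0032], [0.5856, 0.1655], [0.6263, 0.1585], [0.6041, -0.0093]] [0.0409, 0.1701, 0.0414, 0.1693]
yaws plate,fence,blockrear,tileL,tileR -7.99 -8.2 -7.94 -7.38 -7.54
```

View pics/t2c.png

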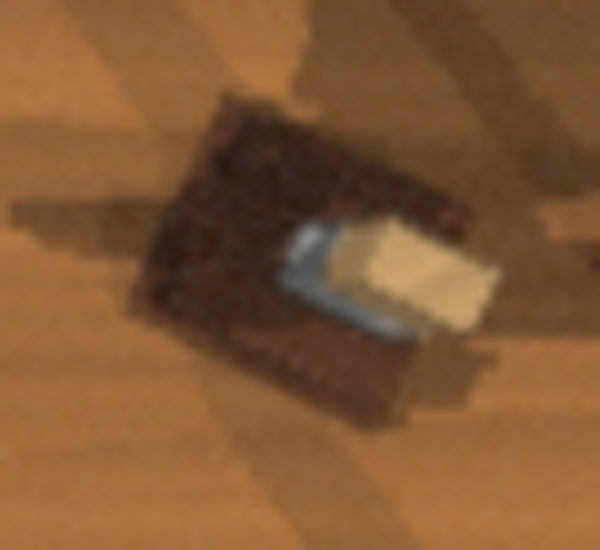

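```bash
python3 -m jog '[[-8,-52,0,-2,60],[-16,-104,0,-5,60],[-25,-156,-10,-8,60],[-34,-208,-20,-10,60],[-42,-260,-30,-12,60],[-51,-312,-40,-14,60],[-60,-367,-50,-16,60],[-60,-367,-50,-16,60],[-60,-367,-50,-16,60],[-60,-367,-50,-16,60]]' 30
python3 - <<'E'
from h import *
print(np.abs(bot.read_state()["joint_vel"]).max())
c=snap("wrist","w3"); np.savez("w3.npz",**{k:np.array(v) for k,v in c.items()})
E
```

```text
time: 3.0
tool_pos: [0.4688, -0.2474, 0.2106]
tcp_rot: [-0.969, 1.524, -1.524]
wrist_force: [-0.8, 0.3, -0.4]
width: 0.701
0.004697895595596173
```

View pics/w3.png

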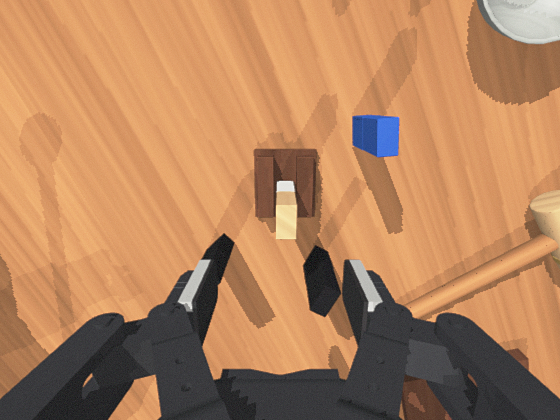

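Run:
```python
import cv2
w=cv2.imread("pics/w3.png")
cv2.imwrite("pics/w3c.png",cv2.resize(w[140:250,245:330],None,fx=5,fy=5,interpolation=cv2.INTER_CUBIC))
```

```text
(no output)
```

View pics/w3c.png

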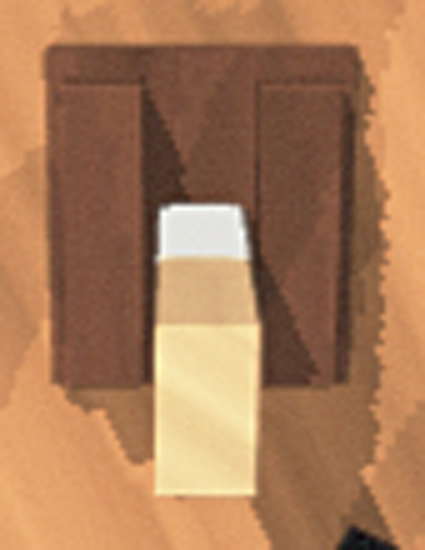

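This close crop confirms the choice: a wooden grip on an aluminium foot, in the slot of the dark stand. The grip's top face covers about (276–297, 205–239) in w3.

Run:
```python
from h import *
from scipy.spatial.transform import Rotation as Ro
c=dict(np.load("w3.npz"))
o=lambda p:(np.array(p)+.5)/5-.5+[245,140]
def show(n,p,z):
    X=ray(c,o(p),z)[:,:2]; print(n,np.round(X,4).tolist(),np.round(X.mean(0),4),[round(float(np.linalg.norm(X[i]-X[i-1])),4) for i in range(len(X))]); return X
G=show("grip",[(155,324),(261,324),(256,495),(154,495)],.096)
S=show("stand walls z24",[(57,84),(347,86),(333,383),(55,383)],.024)
A=show("foot",[(160,205),(240,205)],.052)
yaw=lambda v:round(float(np.degrees(np.arctan2(-v[0],v[1]))),2)
print(yaw(G[0]-G[3]),yaw(G[1]-G[2]),yaw(S[0]-S[3]),yaw(S[1]-S[2]))
s=bot.read_state();R=Ro.from_rotvec(s["tcp_rot"]).as_matrix();p=s["tool_pos"]
print("jaw yaw",np.degrees(np.arctan2(R[1,2],R[0,2])),p,np.round(R[:,1],3))
print("delta mm",(G.mean(0)-p[:2])*1e3)
```

```text
grip [[0.469, -0.2403], [0.4834, -0.247], [0.4714, -0.2719], [0.4571, -0.2652]] [ 0.4702 -0.2561] [0.0277, 0.0159, 0.0277, 0.0158]
stand walls z24 [[0.4626, -0.2089], [0.5118, -0.2324], [0.486, -0.2854], [0.4359, -0.2619]] [ 0.4741 -0.2471] [0.0593, 0.0545, 0.0589, 0.0553]
foot [[0.473, -0.2327], [0.4857, -0.2386]] [ 0.4794 -0.2356] [0.014, 0.014]
-25.61 -25.76 -26.71 -25.95
jaw yaw -25.071814563321663 [ 0.4687635  -0.24757478  0.21062955] [ 0.001  0.    -1.   ]
delta mm [ 1.46194952 -8.53930536]
```

```bash
python3 -m jog '[[1.5,-8.5,-20,-0.6,45],[1.5,-8.5,-55,-0.6,45],[1.5,-8.5,-90,-0.6,45],[1.5,-8.5,-120,-0.6,45],[1.5,-8.5,-135,-0.6,45],[1.5,-8.5,-135,-0.6,45],[1.5,-8.5,-135,-0.6,0],[1.5,-8.5,-135,-0.6,0],[1.5,-8.5,-135,-0.6,0],[1.5,-8.5,-135,-0.6,0]]' 60
python3 -m jog '[[0,0,0,0,0],[0,0,0,0,0],[0,0,5,0,0],[0,0,15,0,0],[0,0,30,0,0],[0,0,50,0,0],[0,0,70,0,0],[0,0,90,0,0],[0,0,90,0,0],[0,0,90,0,0]]' 60
python3 - <<'E'
from h import *
s=bot.read_state(); print(s["tool_pos"],s["wrist_force"],s["width"]*85.4)
c=snap("wrist","w4"); c=snap("side","s4")
E
```

```text
time: 4.3
tool_pos: [0.4708, -0.2584, 0.0769]
tcp_rot: [-0.959, 1.531, -1.535]
wrist_force: [0.3, 1.3, 6.1]
width: 0.182
time: 5.55
tool_pos: [0.4693, -0.2576, 0.165]
tcp_rot: [-0.961, 1.533, -1.533]
wrist_force: [-1.3, -0.2, -1.7]
width: 0.178
[ 0.46931494 -0.25756617  0.16503789] [-1.34207713 -0.16095132 -1.68891247] 15.178617853938725
```

View pics/w4.png

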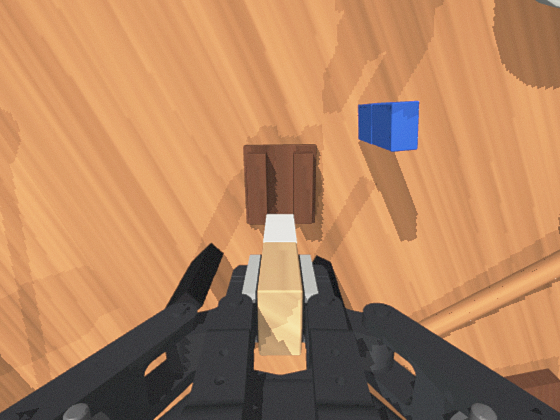

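View pics/s4.png

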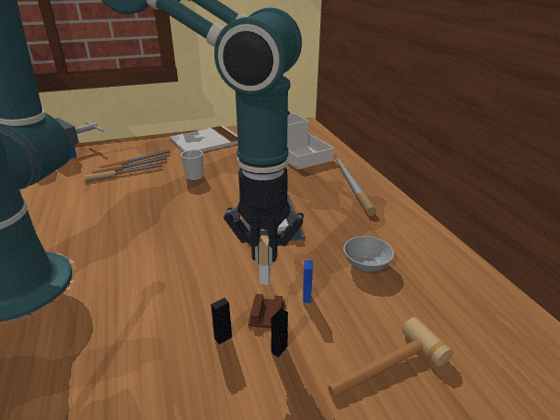

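```bash
python3 -m jog '[[4,40,0,2,0],[12,90,0,5,0],[24,140,0,7,0],[38,190,0,10,0],[52,240,0,12,0],[66,290,0,15,0],[80,335,0,17,0],[92,365,0,17.7,0],[100,379,0,17.7,0],[100,379,0,17.7,0]]' 60
python3 -m jog '[[0,0,0,0,0],[0,0,0,0,0],[0,0,0,0,0],[0,0,0,0,0],[0,0,0,0,0],[0,0,0,0,0],[0,0,0,0,0],[0,0,0,0,0],[0,0,0,0,0],[0,0,0,0,0]]' 60
python3 - <<'E'
from h import *
from scipy.spatial.transform import Rotation as Ro
s=bot.read_state(); R=Ro.from_rotvec(s["tcp_rot"]).as_matrix()
print(s["tool_pos"],s["wrist_force"],s["width"]*85.4,"jaw yaw",np.degrees(np.arctan2(R[1,2],R[0,2])),np.round(R[:,1],3))
c=snap("wrist","w5"); np.savez("w5.npz",**{k:np.array(v) for k,v in c.items()})
w=cv2.imread("pics/w5.png")
cv2.imwrite("pics/w5c.png",cv2.resize(w[80:370,200:400],None,fx=2.6,fy=2.06*1.0,interpolation=cv2.INTER_CUBIC) if 0 else cv2.resize(w[130:370,200:380],None,fx=2.5,fy=2.5,interpolation=cv2.INTER_CUBIC))
E
```

```text
time: 6.9
tool_pos: [0.5696, 0.1215, 0.1645]
tcp_rot: [-1.141, 1.313, -1.312]
wrist_force: [0.1, -0.3, -1.6]
width: 0.18
time: 8.15
tool_pos: [0.5696, 0.1213, 0.1653]
tcp_rot: [-1.139, 1.313, -1.313]
wrist_force: [0.1, -0.7, -0.7]
width: 0.179
[0.56963348 0.12128525 0.16525982] [ 0.08904901 -0.67913068 -0.71764608] 15.26212597430735 jaw yaw -8.130850546749283 [-0. -0. -1.]
```

View pics/w5.png

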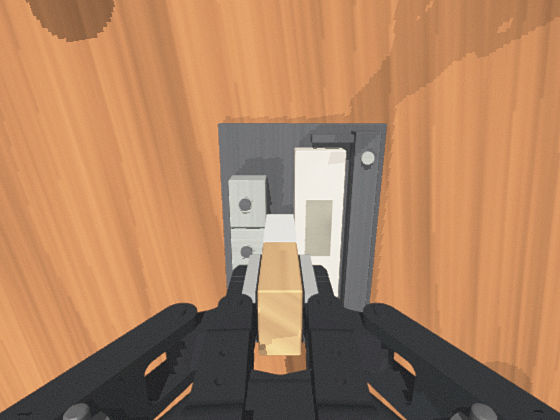

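View pics/w5c.png

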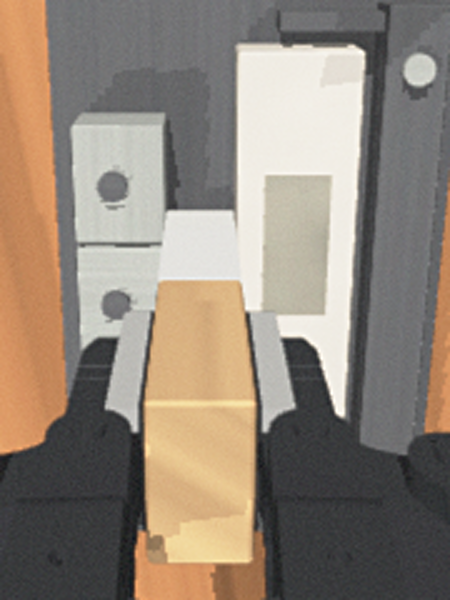

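Run:
```python
from h import *
c=dict(np.load("w5.npz"))
o=lambda p:(np.array(p)+.5)/2.5-.5+[200,130]
a=np.radians(-8.05);ex=np.array([np.cos(a),np.sin(a)]);ey=np.array([-np.sin(a),np.cos(a)])
def show(n,p,z):
    X=ray(c,o(p),z)[:,:2]; print(n,np.round(X,4).tolist(),np.round(X.mean(0),4),[round(float(np.linalg.norm(X[i]-X[i-1])),4) for i in range(len(X))]); return X
B=show("short rl,rr,fr,fl",[(71,127),(76,243),(164,243),(165,124)],.030)
T=show("tile left edge",[(237,46),(238,300)],.030)
top=show("spacer top",[(145,401),(256,401),(252,561),(146,561)],.184)
bl=show("wood line",[(158,281),(245,281)],.140)
b=show("bottom",[(166,212),(236,212)],.098)
rear=(B[0]+B[1])/2; front=(B[2]+B[3])/2; cen=B.mean(0)
org=cen-.015*ex; print("block cen",cen,"org",org)
for n,p in dict(front=front,tile0=T[0],tile1=T[1],sp_top=top.mean(0),woodmid=bl.mean(0)-.014*ey,botmid=b.mean(0)-.0125*ey,tcp=np.array([.5696,.1213])).items():
    d=p-org; print(n,"in block frame mm",np.round([d@ex*1e3,d@ey*1e3],1))
```

```text
short rl,rr,fr,fl [[0.5316, 0.1472], [0.5258, 0.1081], [0.5549, 0.104], [0.5615, 0.1439]] [0.5435 0.1258] [0.0301, 0.0395, 0.0294, 0.0405]
tile left edge [[0.5874, 0.1651], [0.5767, 0.0798]] [0.5821 0.1225] [0.0859, 0.0859]
spacer top [[0.564, 0.1373], [0.5793, 0.1351], [0.5754, 0.1082], [0.5597, 0.1104]] [0.5696 0.1228] [0.0272, 0.0155, 0.0272, 0.0159]
wood line [[0.5635, 0.1366], [0.58, 0.1342]] [0.5718 0.1354] [0.0167, 0.0167]
bottom [[0.5634, 0.1366], [0.5801, 0.1342]] [0.5718 0.1354] [0.0169, 0.0169]
block cen [0.54345346 0.12581993] org [0.52860127 0.12792049]
front in block frame mm [29.9  0.2]
tile0 in block frame mm [53.  45.1]
tile1 in block frame mm [ 54.4 -40.9]
sp_top in block frame mm [41.3  0.6]
woodmid in block frame mm [41.7 -0.5]
botmid in block frame mm [41.7  1. ]
tcp in block frame mm [41.5 -0.8]
```

```bash
python3 -m jog '[[0,0,-15,0,0],[0,0,-32,0,0],[0,0,-46,0,0],[0,0,-56,0,0],[0,0,-62,0,0],[0,0,-66,0,0],[0,0,-70,0,0],[0,0,-70,0,0],[0,0,-70,0,0],[0,0,-70,0,0]]' 60
python3 -m jog '[[0,0,-3,0,0],[0,0,-6,0,0],[0,0,-9,0,0],[0,0,-12,0,0],[0,0,-14,0,0],[0,0,-16,0,0],[0,0,-17,0,0],[0,0,-17,0,0],[0,0,-17,0,0],[0,0,-17,0,0]]' 60
python3 - <<'E'
from h import *
s=bot.read_state(); print(s["tool_pos"],s["wrist_force"],s["torque"],s["width"]*85.4)
c=snap("wrist","w6"); np.savez("w6.npz",**{k:np.array(v) for k,v in c.items()}); c=snap("side","s6")
cv2.imwrite("pics/s6c.png",cv2.resize(c["pixels"][170:260,220:320,::-1],None,fx=6,fy=6,interpolation=cv2.INTER_CUBIC))
E
```

```text
time: 9.45
tool_pos: [0.5699, 0.1213, 0.0956]
tcp_rot: [-1.138, 1.313, -1.313]
wrist_force: [0.6, -0.3, -0.9]
width: 0.179
time: 10.7
tool_pos: [0.5697, 0.1213, 0.0784]
tcp_rot: [-1.138, 1.313, -1.313]
wrist_force: [-0.6, -0.4, -1.1]
width: 0.183
[0.56972135 0.12127125 0.07840236] [-0.58851724 -0.37701069 -1.10244555] [0.01163262 0.03455383 0.04544838] 15.612558875365977
```

View pics/w6.png

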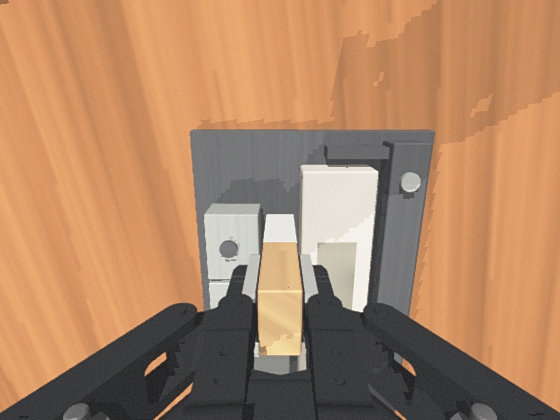

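View pics/s6c.png

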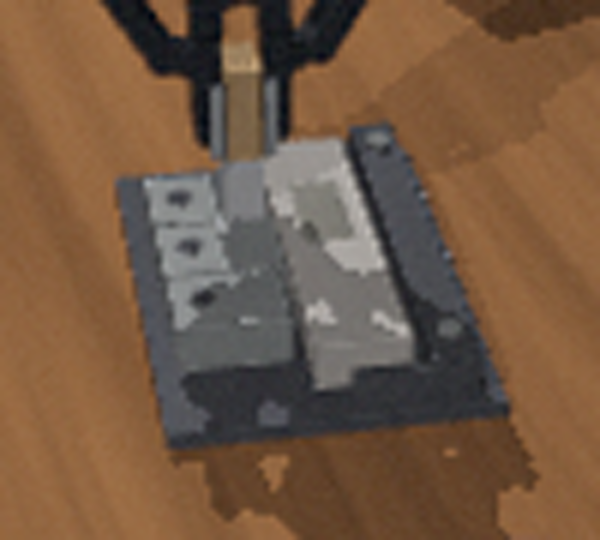

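```bash
python3 -m jog '[[1,-0.1,0,0,0],[2,-0.3,0,0,0],[3,-0.4,0,0,0],[4,-0.6,0,0,0],[5,-0.7,0,0,0],[6,-0.8,0,0,0],[7,-1,0,0,0],[8,-1.1,0,0,0],[8,-1.1,0,0,0],[8,-1.1,0,0,0]]' 100
python3 -m jog '[[0.5,0,0,0,0],[1,-0.1,0,0,0],[1.5,-0.2,0,0,0],[2,-0.3,0,0,0],[2.5,-0.3,0,0,0],[3,-0.4,0,0,0],[3,-0.4,0,0,0],[3,-0.4,0,0,0],[3,-0.4,0,0,0],[3,-0.4,0,0,0]]' 100
python3 - <<'E'
from h import *
s=bot.read_state(); print(s["tool_pos"],s["wrist_force"],s["torque"],s["width"]*85.4)
c=snap("wrist","w7"); np.savez("w7.npz",**{k:np.array(v) for k,v in c.items()})
cv2.imwrite("pics/w7c.png",cv2.resize(c["pixels"][120:370,190:440,::-1],None,fx=2.4,fy=2.4,interpolation=cv2.INTER_CUBIC))
E
```

```text
time: 12.05
tool_pos: [0.5778, 0.1201, 0.0783]
tcp_rot: [-1.138, 1.313, -1.313]
wrist_force: [-0.7, -0.4, -1.8]
width: 0.175
time: 13.3
tool_pos: [0.5801, 0.1196, 0.0779]
tcp_rot: [-1.14, 1.314, -1.313]
wrist_force: [-4.2, -1.6, -1.5]
width: 0.171
[0.58009971 0.11956393 0.07785905] [-4.18153273 -1.63636612 -1.54375268] [-0.3588562   0.96645639 -0.0896089 ] 14.581852040642552
```

View pics/w7c.png

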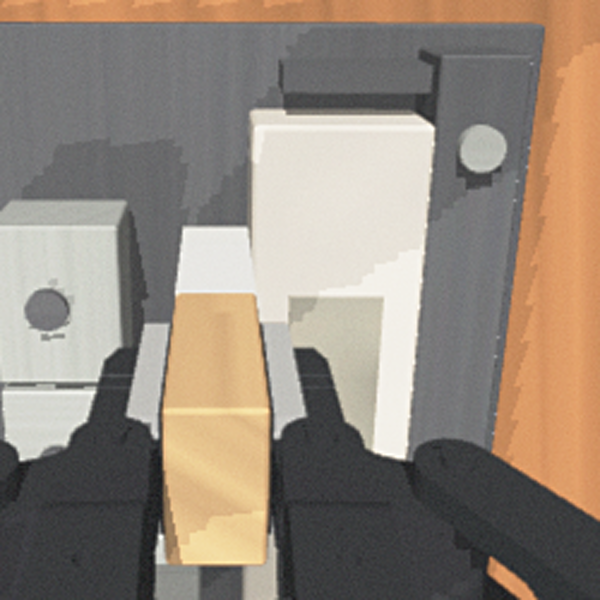

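The tile's +y end now meets the fence (gap closed around (430,125) in the crop), with about 4 N of push. I push on in small steps.

```bash
python3 -m jog '[[0.4,0,0,0,0],[0.8,-0.1,0,0,0],[1.2,-0.2,0,0,0],[1.6,-0.2,0,0,0],[2,-0.3,0,0,0],[2,-0.3,0,0,0],[2,-0.3,0,0,0],[2,-0.3,0,0,0],[2,-0.3,0,0,0],[2,-0.3,0,0,0]]' 100
python3 - <<'E'
from h import *
s=bot.read_state(); print(s["tool_pos"],s["wrist_force"],s["torque"],s["width"]*85.4)
c=snap("top","t8")
cv2.imwrite("pics/t8c.png",cv2.resize(c["pixels"][165:250,195:305,::-1],None,fx=7,fy=7,interpolation=cv2.INTER_CUBIC))
E
```

```text
time: 14.6
tool_pos: [0.5804, 0.1195, 0.0779]
tcp_rot: [-1.143, 1.317, -1.311]
wrist_force: [-9.6, -0.6, 3.2]
width: 0.171
[0.58043095 0.11954135 0.07790195] [-9.64582939 -0.5688198   3.1961603 ] [-0.14092807  1.82444869  0.03890337] 14.614187948121472
```

View pics/t8c.png

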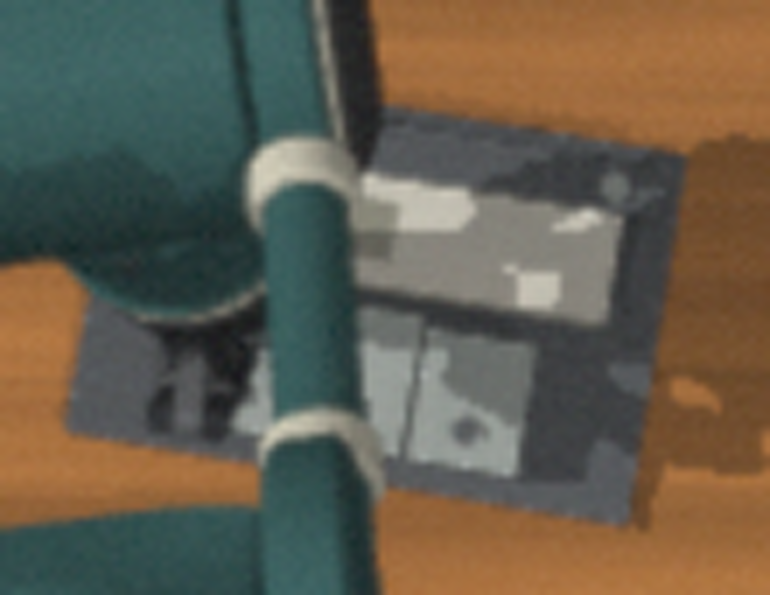

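```bash
python3 -m jog '[[0.5,0,0,0,0],[1,-0.1,0,0,0],[1.5,-0.2,0,0,0],[2,-0.3,0,0,0],[2.5,-0.3,0,0,0],[3,-0.4,0,0,0],[3,-0.4,0,0,0],[3,-0.4,0,0,0],[3,-0.4,0,0,0],[3,-0.4,0,0,0]]' 100
python3 - <<'E'
from h import *
from scipy.spatial.transform import Rotation as Ro
s=bot.read_state(); R=Ro.from_rotvec(s["tcp_rot"]).as_matrix()
print(s["tool_pos"],s["wrist_force"],s["torque"],s["width"]*85.4,R[:,1],"yaw",np.degrees(np.arctan2(R[1,2],R[0,2])))
for n in ("top","side","wrist"):
    c=snap(n,n[0]+"9");np.savez(n[0]+"9.npz",**{k:np.array(v) for k,v in c.items()})
    if n=="top":a=c["pixels"][165:250,195:305]; f=7
    if n=="side":a=c["pixels"][170:260,220:320]; f=6
    if n=="wrist":a=c["pixels"][120:370,190:440]; f=2.4
    cv2.imwrite(f"pics/{n[0]}9c.png",cv2.resize(a[:,:,::-1],None,fx=f,fy=f,interpolation=cv2.INTER_CUBIC))
E
```

```text
time: 15.9
tool_pos: [0.5809, 0.1196, 0.0774]
tcp_rot: [-1.147, 1.321, -1.309]
wrist_force: [-15.8, 0.7, 7.6]
width: 0.177
[0.58086191 0.11956564 0.07738617] [-15.75662299   0.70246924   7.63024794] [1.89836537e-01 2.97640083e+00 7.53256589e-04] 15.137164127519359 [-1.06011583e-02  2.78834978e-04 -9.99943767e-01] yaw -8.151932410821638
```

View pics/t9c.png

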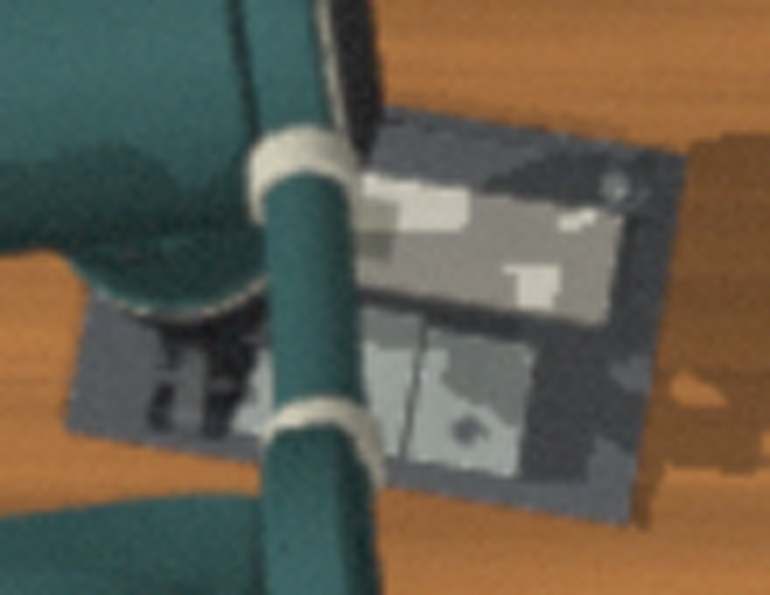

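View pics/s9c.png

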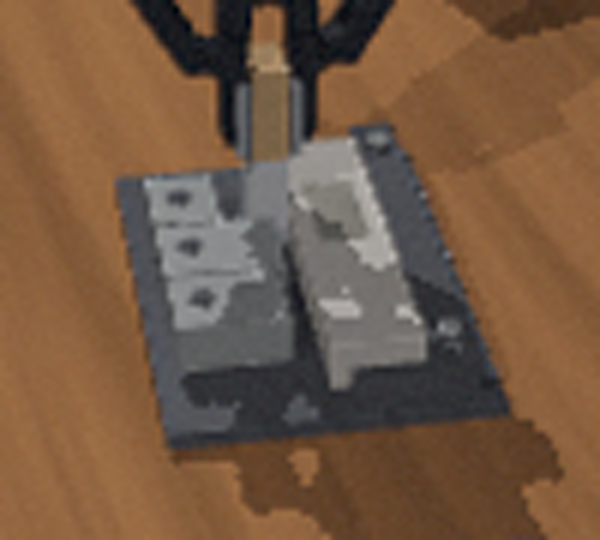

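View pics/w9c.png

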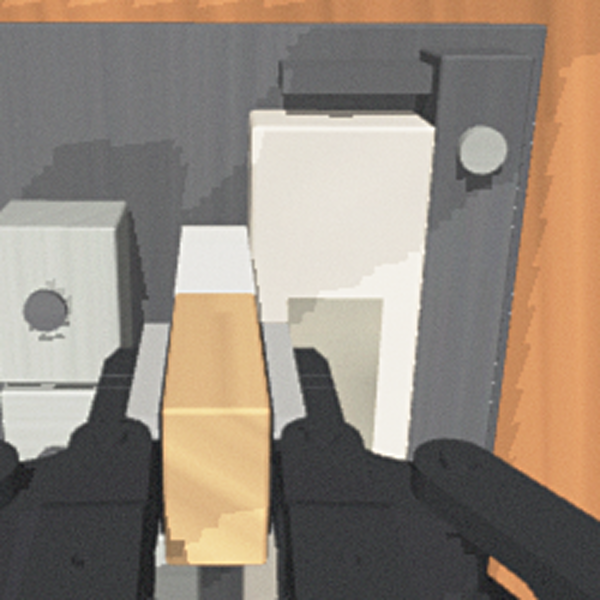

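Run:
```python
from h import *
a=np.radians(-8.05);ex=np.array([np.cos(a),np.sin(a)]);ey=np.array([-np.sin(a),np.cos(a)])
org=np.array([.5286,.1285])
def show(n,c,o,p,z):
    X=ray(c,o(p),z)[:,:2]-org; print(n,"block frame mm",np.round(np.c_[X@ex,X@ey]*1e3,1).tolist())
c=dict(np.load("w9.npz")); o=lambda p:(np.array(p)+.5)/2.4-.5+[190,120]
show("wrist tile top L edge",c,o,[(252,126),(258,300)],.030)
show("wrist tile top R edge",c,o,[(433,126),(408,455)],.030)
show("wrist block front edge",c,o,[(124,226),(102,372)],.030)
show("wrist spacer top",c,o,[(162,409),(271,409),(266,564),(164,564)],.096)
show("wrist foot",c,o,[(184,227),(246,227)],.011)
c=dict(np.load("t9.npz")); o=lambda p:(np.array(p)+.5)/7-.5+[195,165]
show("top tile -x edge",c,o,[(607,325),(365,288)],.030)
show("top tile +x edge",c,o,[(624,212),(370,172)],.030)
show("top block low front/rear",c,o,[(533,348),(425,328),(518,480)],.030)
c=dict(np.load("s9.npz")); o=lambda p:(np.array(p)+.5)/6-.5+[220,170]
show("side tile +x edge",c,o,[(348,137),(424,333)],.030)
show("side tile -x edge",c,o,[(290,152),(330,350)],.030)
show("side plate right-edge",c,o,[(391,128),(508,409)],.008)
```

```text
wrist tile top L edge block frame mm [[60.2, 42.4], [62.1, 1.7]]
wrist tile top R edge block frame mm [[99.0, 42.4], [99.7, -39.8]]
wrist block front edge block frame mm [[31.7, 19.7], [25.1, -17.1]]
wrist spacer top block frame mm [[45.2, 13.5], [61.0, 13.6], [60.8, -14.0], [44.9, -14.1]]
wrist foot block frame mm [[44.2, 13.1], [59.7, 13.1]]
top tile -x edge block frame mm [[58.6, -127.7], [57.8, -39.4]]
top tile +x edge block frame mm [[100.2, -127.2], [99.8, -34.0]]
top block low front/rear block frame mm [[46.1, -102.8], [46.9, -63.2], [-1.7, -105.2]]
side tile +x edge block frame mm [[95.3, 42.9], [96.7, -124.4]]
side tile -x edge block frame mm [[66.8, 33.6], [57.0, -129.9]]
side plate right-edge block frame mm [[124.4, 87.4], [125.9, -152.2]]
```

```bash
python3 -m jog '[[0.4,0,0,0,0],[0.8,-0.1,0,0,0],[1.2,-0.2,0,0,0],[1.5,-0.2,0,0,0],[1.5,-0.2,0,0,0],[1.5,-0.2,0,0,0],[1.5,-0.2,0,0,0],[1.5,-0.2,0,0,0],[1.5,-0.2,0,0,0],[1.5,-0.2,0,0,0]]' 100
python3 - <<'E'
from h import *
s=bot.read_state(); print(s["tool_pos"],s["wrist_force"],s["width"]*85.4,np.abs(s["joint_vel"]).max())
a=np.radians(-8.05);ex=np.array([np.cos(a),np.sin(a)]);ey=np.array([-np.sin(a),np.cos(a)]);org=np.array([.5286,.1285])
c=snap("wrist","w10"); c2=snap("side","s10")
x=[c["pixels"][120:370,190:440],c2["pixels"][170:260,220:320]]
cv2.imwrite("pics/f10.png",np.hstack([cv2.resize(i[:,:,::-1],(400,400 if k==0 else 400),interpolation=cv2.INTER_CUBIC) for k,i in enumerate(x)]))
E
```

```text
time: 17.3
tool_pos: [0.5811, 0.1196, 0.0771]
tcp_rot: [-1.149, 1.323, -1.307]
wrist_force: [-17.6, 0.9, 9.3]
width: 0.175
[0.58105745 0.11956893 0.07707811] [-17.615473     0.93169452   9.32510529] 14.904626661268628 0.0028676719225481234
```

View pics/f10.png

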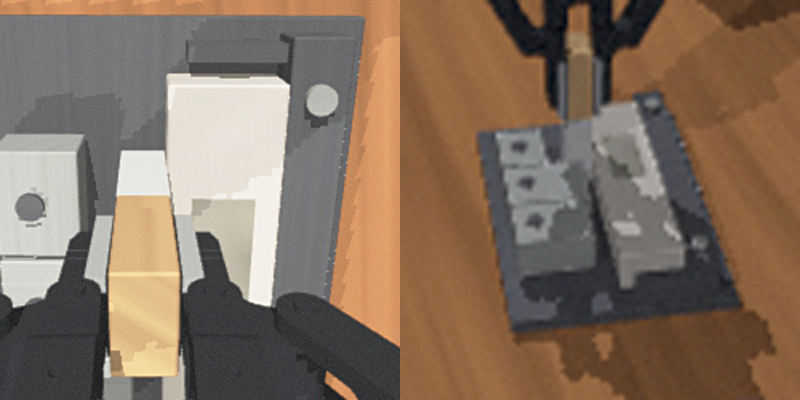

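The pictures show the tile against the fence along its whole length. The piece stands upright, still gripped and pressing, and the fingertips are above the tile. I hand the job in.

```bash
python3 -c "
from workcell import bot
print(bot.finish_job())"
```

```text
the job is handed in; nothing more can be done
None
```

I took the packing piece from its stand by the wooden grip and lowered it upright into the gap before the shortest block, the one at the jig's +y end. I then pushed the tile against the fence and handed in at about 17 s, still gripping and pressing. No verdict is reported.

**Last checks that agreed:**
- **Push and grip:** the wrist force was about 17.6 N against the push, with the grip set to 100 N. The arm was at rest and tilted under 1°.
- **Tile:** the wrist and top views put its fence face at 99 to 100 mm in the block's frame near both ends (flush is 100 mm). This was measured at 15.8 N; after the last push I only looked again.
- **Packing piece:** it was about 53 mm ahead of the block's rear face and within 1 mm of its middle. Its underside was about on the plate, worked out from the arm height.
- **Gripper and bystanders:** the fingertips were about 2 cm above the tile. Nothing went near the bowl, cup or mallet, but I did not measure them again at the end.

**Checks that disagreed:**
- **Side view:** it placed the tile's fence edge at 95 to 97 mm, parallel to the fence but offset. That view also put the jig plate's edge where it belongs, so I put the offset down to my reading of its coarse pixels and trusted the other two views.
- **Upward force:** it rose to about 9 N, so the piece is probably also pressing lightly on the plate. The force on the tile may therefore be a little less than the wrist reading.

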